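# Draw the long case opener out of the tray stack

### The job

Flip the cam lever of the tray stack outward to free the upper tray and slide that tray back to its stop; then take the long steel case opener and draw it out of the middle tray, tilted handle-end up through the gap, without levering hard against the trays. Finish holding the opener still in the air, the whole of it higher than the tray stack and touching only the gripper, with the tray left back and the lever left free. Leave everything else on the bench alone.

Things in the scene. Friction and masses are not known exactly. Their poses are not given: they have to be found in the camera images.
- stack: three stacked aluminium trays with ribbed edges, fixed to the bench: 260 mm long (x), 170 mm wide (y), 105 mm high. Origin: centre of its underside, on the bench; z up. Its +x is the way the upper tray slides back; the gap opens at its -x end. The upper tray lies on the middle one: underside at height 83 mm, rim at 105 mm; foam with watch cases fills it
- upper_tray (a joint): how far the upper tray is slid back along the stack's +x (m): 0 closed, 0.13 at its stop; starts about 0.05 open. Runs in grooves (cannot be lifted), resists with 2 N plus 6 N per m/s, stays where left; the cam blocks it while locked. At value q its end wall's outer face is at x = -0.13 + q in the stack's frame; the gap over the middle tray runs from x = -0.126 to -0.13 + q
- upper_tray_edge (a point): middle of the upper edge of the upper tray's -x end wall (outer face, height 105 mm): the wall to push on to slide it back; the wall is 170 mm wide and spans heights 83 to 105 mm
- cam_lever (a joint): cam lever angle (rad): 0 locked (arm upright, brass nose between two ribs of the upper tray); grows as the arm is flipped outward, away from the trays (to the stack's -y); free of the ribs from about 0.7, stops at 1.3. Takes 1 to 2 N at the knob, stays where left. Pivot axis along the stack's x, at (0.045, -0.104, 0.099) in the stack's frame
- cam_knob (a point): centre of the red ball knob (18 mm across) at the end of the cam lever, 60 mm from its pivot
- opener: long adjustable steel watch case opener, 196 mm, about 150 g, lying lengthwise in the middle tray, mostly under the upper tray at the start. Origin: on its axis at mid-length, 8 mm above its bed; +x from handle to head, z up. Round handle 16 mm across from x = -98 to 6 mm; then a 14 mm bar with two jaw blocks 26 mm wide, 16 mm thick (x = 18 and 66 mm). Centre of mass near x = 16 mm
- near_wall (a point): middle of the rim of the middle tray's -x end wall (inner face, height 82 mm). The middle tray's walls are 4 mm thick, its inner floor is at height 40 mm, inside 252 x 162 mm
- opener_butt (a point): handle end of the opener, on its axis; at the stack's -x side, in the gap
- opener_head (a point): head end of the opener, on its axis; stays under the upper tray even when that is slid back
- screwdriver: green plastic-handled screwdriver, 160 mm long, lying on the bench. Bystander: leave alone
- parts_cup: small clear glass parts cup, 64 mm across, 45 mm high, standing on the bench. Bystander: leave alone
- loupe_stand: chrome loupe stand, base 84 mm across, post 170 mm high with a black loupe on a side arm reaching 90 mm from the post. Bystander: leave alone
- movement_holder: round brass watch movement holder, 52 mm across, 21 mm high. Bystander: leave alone
- oil_pots: wooden block 64 x 34 mm with three lidded oil pots, 22 mm high. Bystander: leave alone
- blower: black rubber dust blower, bulb 58 mm across, 85 mm high with its nozzle up. Bystander: leave alone

How it is judged:
On the way, in this order (a step that is already met when the one before it is completed fails the run):
1. the cam lever is flipped outward, free of the ribs (value of joint cam_lever above 0.9 rad), for 0.1 s.
2. the upper tray is slid back to its stop (value of joint upper_tray above 0.122 m and value of joint cam_lever above 0.8 rad), for 0.1 s.
3. the opener, held, passes tilted through the gap: handle end above the near wall while the head is still under the upper tray (z of opener_butt in the frame of stack above 0.088 m and z of opener_head in the frame of stack below 0.08 m and x of opener_head in the frame of stack above 0 m and contact force between the fingers and opener above 1 N), for 0.05 s.
At the end, for the whole second after the job is handed in: the fingers hold the opener still (slower than 50 mm/s), both its ends more than 120 mm above the bench (15 mm over the stack's top), not touching the stack; the upper tray is still slid back at least 118 mm and the cam lever still at 0.8 rad or more (contact force between the fingers and opener above 1 N and height (world z) of each of opener_butt, opener_head above 0.12 m and contact force between opener and stack below 0.1 N and linear speed of opener below 0.05 m/s and value of joint upper_tray above 0.118 m and value of joint cam_lever above 0.8 rad); the arm keeps its last pose, push and grip.
It fails at once if the opener is forced against the trays with more than 25 N (contact force between opener and stack above 25 N).
It fails at once if a bystander is shifted by more than 20 mm (distance of any of screwdriver, parts_cup, loupe_stand, movement_holder, oil_pots, blower from where it was at the start of the episode above 0.02 m).
It also fails if it takes over 54 s, if anything falls off the work surface, if the arm or the gripper's body presses on something with over 40 N, if the wrist force passes 120 N, or if a joint passes its speed limit or range.

### The arm

A 6-joint arm with a two-finger parallel gripper is mounted at the origin on the work surface. World frame = base frame: x ahead of the robot, y to its left, z up, the work surface at z = 0. Lengths are in m, angles in rad, forces in N, time in s.
With the tool pointing down it reaches from about 0.325 to 1 m from the base axis. Payload 5.1 kg.
Tool frame: the origin (TCP) lies on the centre line of the jaws, within the pads' length; the fingertips stand 25 mm ahead of it and the grasp point (between the pads) lies 6 mm ahead of it; z points along the fingers, y is the line along which they close (so a half turn about z gives the same grasp; the last joint's range is limited). The gripper opens to 85 mm and grips with 20 to 120 N. Pads are 22 mm wide; open, the fingers measure 114 mm over their backs; the gripper's body (76 mm by 85 mm) begins 54 mm behind the grasp point. The pads swing forward as they close: fully open they stand 13 mm farther back than shut.
Start: joints at [-1.339, 0.124, 1.65, -0, 1.367, -0.083], TCP at [0.201, -0.618, 0.256] pointing down, gripper open.
Joint ranges: [-2.61, 2.61], [-1.02, 2.33], [0.03, 2.71], [-1.35, 4.49], [0.32, 2.68], [-2.91, 2.91]. Speed limits (rad/s): [2.57, 2.57, 3.14, 3.14, 3.14, 3.14].

### API

Orientations are given as a unit quaternion [w, x, y, z].
In Python, from plant import robot gives the robot as it stands.
- The arm moves only by the tool play_rows, never from a script. Its argument "commands" is a list of rows, each an object with "claw": the closure, from 0 (fully open) to 1 (shut); "delta_pos": the shift along the tool's x, y, z in mm, a list of three; "roll": the turn about the tool's z in rad. A call has 1 to 20 rows; each row is the pose to reach, as a shift and turn from the pose commanded when the call began, along the tool's axes at that moment; what a row does not reach only later rows make up. A row lasts 1/10 s, in which the tool goes at most 50 mm and 8.59 degrees, less where a joint would pass 70% of its speed; a pose out of reach is approached as far as the arm can. A call with a gripper value outside its range is refused whole. The fingers move at their own pace and stop on an object; "newtons" is the grip in N (left out, the last holds). Time passes only in rows, so rows that repeat a pose let the fingers close. It gives the time, the measured TCP pose, the force, the opening and the grip force at its end, in the units of the state.
- robot.state(): the state, without advancing time (a new reading comes with each control period).
- robot.read_camera(name): name is "side" or "top" or "wrist"; returns (picture, depth): 420x560x3 uint8, red, green, blue; 420x560 float32, m along the optical axis (not along the pixel's ray), 0 where there is no reading.
- robot.camera_info(name): a dict with "fx", "fy", "cx", "cy" (pixels), "k1" (the pictures are not rectified: a ray, as slopes to the right and down, at radius r is drawn at 1 + k1 r^2 times it, then the intrinsics apply), "rvec" (rotation vector, rad) and "tvec" (3), from world to camera coordinates, as OpenCV has them. Camera axes: x right, y down, z forward; pixel columns grow to the right and rows downward; lengths in m; the calibration is good to about 2 mm. A picture is of the moment at which its call begins: read the wrist's pose just before it. camera_info takes no time and is no camera call; for the wrist camera it gives the pose at the moment of the call.
- robot.finish_job(): hands the job in; it is judged then, once.
The state is a dict: "time_s": time; "q": joint angles; "joint_velocities": joint speeds; "tau": joint torques, N m; "tool_pos": TCP position; "eef_rot": TCP orientation; "force": force on the tool from outside, world axes, zero at the start; "ft_torque": the same for the moment, N m; "grip_width": finger opening in m; "grasp_force": force on a finger pad.
Only numpy, scipy, OpenCV 4.12 (cv2) and the standard library are available. Lean on these libraries where they do the work, as an engineer would, in place of code of your own. Each camera call takes 0.05 s, during which the arm holds its last target. There are 200 camera calls.

## Working session

There is one attempt and no reset: what is moved stays moved. The work goes in short steps, Python scripts to look and compute and a tool call to move; the robot and the scene stay as the last step left them, time stands still between calls to the robot, and variables do not carry over. Pictures are saved under pics/ and viewed, at most 10 in all, crops included, and the job is handed in when it is done.

Besides the shell and the picture viewer there is one more tool, called after "Request:" in YAML: its name, and indented under it one key for each argument. play_rows: Moves the arm, as the interface text tells. Its arguments: {"type":"object","properties":{"commands":{"type":"array","items":{"type":"object","properties":{"claw":{"type":"number"},"delta_pos":{"type":"array","items":{"type":"number"}},"roll":{"type":"number"}}}},"newtons":{"type":"number"}},"required":["commands"]}

```bash
mkdir -p pics; cat > h.py <<'E'
import numpy as np, cv2
from plant import robot
def cam(n):
    i=robot.camera_info(n); p,d=robot.read_camera(n)
    return i,p,d
def rt(i): return cv2.Rodrigues(np.array(i['rvec'],float))[0],np.array(i['tvec'],float).ravel()
def slopes(i,uv):
    uv=np.atleast_2d(np.array(uv,float)); a=np.c_[(uv[:,0]-i['cx'])/i['fx'],(uv[:,1]-i['cy'])/i['fy']]
    s=a.copy()
    for _ in range(20): s=a/(1+i['k1']*(s**2).sum(1,keepdims=True))
    return s
def plane(i,uv,z):
    R,t=rt(i); s=slopes(i,uv); d=np.c_[s,np.ones(len(s))]@R; c=-R.T@t
    return c+d*((z-c[2])/d[:,2])[:,None]
def pts(i,uv,dep):
    R,t=rt(i); s=slopes(i,uv); uv=np.atleast_2d(uv).astype(int)
    z=dep[uv[:,1],uv[:,0]]; return (np.c_[s,np.ones(len(s))]*z[:,None]-t)@R
def proj(i,P):
    R,t=rt(i); c=np.atleast_2d(P)@R.T+t; s=c[:,:2]/c[:,2:]; s=s*(1+i['k1']*(s**2).sum(1,keepdims=True))
    return np.c_[s[:,0]*i['fx']+i['cx'],s[:,1]*i['fy']+i['cy']]
def cloud(i,dep):
    v,u=np.mgrid[:420,:560]; return pts(i,np.c_[u.ravel(),v.ravel()],dep).reshape(420,560,3)
def save(n,p): cv2.imwrite('pics/'+n,cv2.cvtColor(p,cv2.COLOR_RGB2BGR))
E
python3 - <<'E'
from h import *
for n in ('top','side'):
    i,p,d=cam(n); save(n+'0.png',p); np.savez(n+'0.npz',p=p,d=d); print(n,i)
s=robot.state(); print(s['tool_pos'],s['eef_rot'],s['grip_width'])
E
```

```text
top {'fx': 422.9710902688444, 'fy': 422.9710902688444, 'cx': 283.5277603949618, 'cy': 198.4430637939612, 'k1': -0.03740715856153604, 'rvec': array([ 2.12011157, -2.17477804,  0.17150441]), 'tvec': array([-0.02656269,  0.51853908,  1.36294927])}
side {'fx': 533.149407005593, 'fy': 533.149407005593, 'cx': 277.852688281448, 'cy': 210.3212969900883, 'k1': 0.06824950462019472, 'rvec': array([ 2.19616554, -0.10971447,  0.0640427 ]), 'tvec': array([-0.51121519,  0.09630706,  1.90311527])}
[ 0.20112437 -0.61757751  0.25518608] [-9.25641404e-04  9.87638242e-01  1.56747704e-01 -5.90424702e-05] 0.08595456374251056
```

View pics/top0.png

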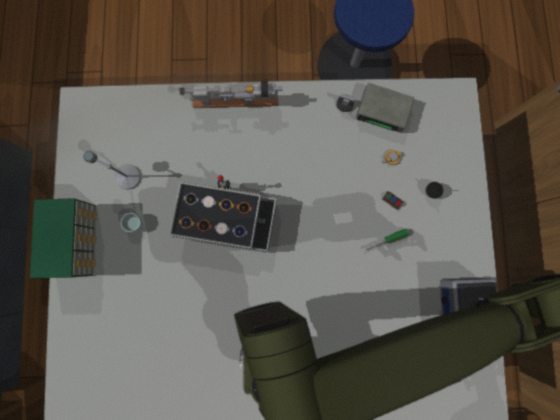

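View pics/side0.png

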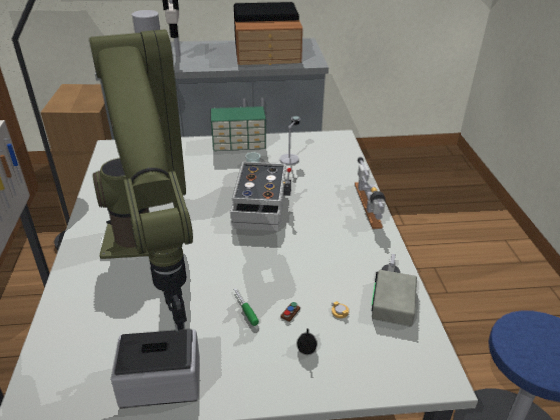

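The top view shows the stack at pixels (172–275, 183–250), with its gap at the right end, the red knob near (221,179) and the gripper at lower left. The side view shows the stack near (260,193), open toward the camera.

```bash
python3 - <<'E'
from h import *
z=np.load('top0.npz'); p,d=z['p'],z['d']; i=robot.camera_info('top')
C=cloud(i,d)
m=((C[...,2]>0.09)&(C[...,2]<0.12)&(d>0)).astype(np.uint8)
m[:175]=0;m[260:]=0;m[:,:160]=0;m[:,290:]=0
cs,_=cv2.findContours(m,0,2); c=max(cs,key=cv2.contourArea)
r=cv2.minAreaRect(c); b=cv2.boxPoints(r); print(r,b); print(plane(i,b,0.105))
m2=((C[...,2]>0.07)&(C[...,2]<0.12)&(d>0)).astype(np.uint8)
m2[:175]=0;m2[260:]=0;m2[:,:160]=0;m2[:,290:]=0
cs,_=cv2.findContours(m2,0,2); c=max(cs,key=cv2.contourArea)
r=cv2.minAreaRect(c); b=cv2.boxPoints(r);print(plane(i,b,0.082))
h=cv2.cvtColor(p,cv2.COLOR_RGB2HSV)
red=((h[...,0]<6)|(h[...,0]>174))&(h[...,1]>150)&(h[...,2]>80)
v,u=np.nonzero(red); k=(u>205)&(u<240)&(v>165)&(v<195); print(k.sum(),u[k].mean(),v[k].mean(),C[v[k],u[k]].mean(0), plane(i,[u[k].mean(),v[k].mean()],0.16))
s=p[160:270,160:290]; cv2.imwrite('pics/crop0.png',cv2.resize(cv2.cvtColor(s,cv2.COLOR_RGB2BGR),None,fx=5.5,fy=5.4,interpolation=2))
# bystander-ish points
for uv in [(130,178),(131,223),(90,157),(398,237),(180,174)]: print(uv,C[uv[1],uv[0]], plane(i,uv,0))
si=robot.camera_info('side'); sp=np.load('side0.npz')['p']; h=cv2.cvtColor(sp,cv2.COLOR_RGB2HSV)
red=((h[...,0]<6)|(h[...,0]>174))&(h[...,1]>150)&(h[...,2]>80); red[:150]=0;red[200:]=0;red[:,:275]=0;red[:,310:]=0
v,u=np.nonzero(red); print('side red',len(u),u.mean(),v.mean())
E
```

```text
((215.17079162597656, 210.90066528320312), (84.96092987060547, 65.13372039794922), 9.293309211730957) [[167.98874 236.17996]
 [178.50708 171.90115]
 [262.35284 185.62137]
 [251.8345  249.90018]]
[[0.39772217 0.32429929 0.105     ]
 [0.60167114 0.29364336 0.105     ]
 [0.5505177  0.02704918 0.105     ]
 [0.34886005 0.06343453 0.105     ]]
[[ 0.39933999  0.33041971  0.082     ]
 [ 0.60715701  0.29854715  0.082     ]
 [ 0.54454204 -0.02265832  0.082     ]
 [ 0.33946335  0.01612444  0.082     ]]
16 219.6875 177.8125 [0.56663173 0.15364109 0.16587692] [[0.56784009 0.15447069 0.16      ]]
(130, 178) [0.60547345 0.48207745 0.01154788] [[0.60790191 0.48621213 0.        ]]
(131, 223) [0.4518381  0.47650197 0.00539908] [[0.45238442 0.47840553 0.        ]]
(90, 157) [0.64080008 0.55055945 0.17070249] [[0.68605798 0.62874933 0.        ]]
(398, 237) [ 0.38111751 -0.41729417  0.0219685 ] [[ 0.38225967 -0.42344854  0.        ]]
(180, 174) [0.61621916 0.31227508 0.00590501] [[0.61750072 0.31367457 0.        ]]
side red 11 288.90909090909093 169.36363636363637
```

View pics/crop0.png

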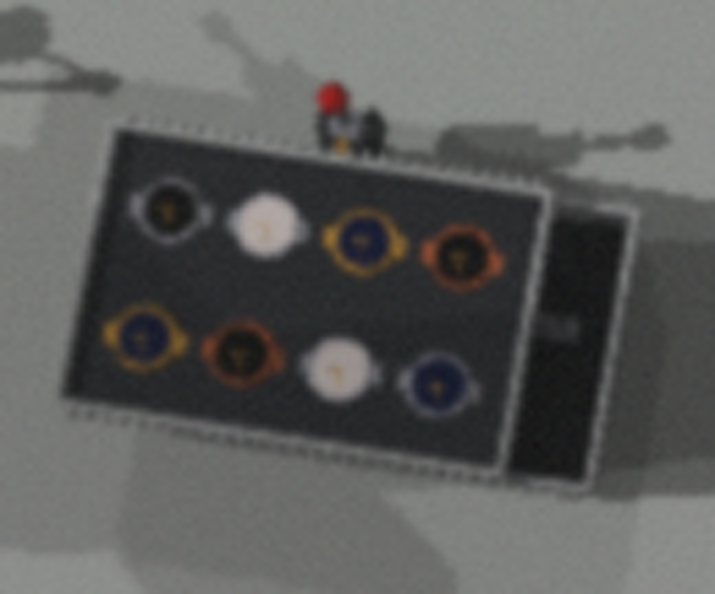

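The crop shows the upper tray corners at crop pixels (120,128), (548,190), (502,475) and (65,400). The middle tray's end wall runs from (635,208) to (590,485), the opener butt is at about (565,328) and the knob at (332,98).

```bash
cat >> h.py <<'E'
E
python3 - <<'E'
from h import *
i=robot.camera_info('top'); z=np.load('top0.npz')
f=lambda a:np.array(a)/[5.5,5.4]+160-0.4
U=plane(i,f([(120,128),(548,190),(502,475),(65,400)]),.105)
M=plane(i,f([(637,208),(592,487)]),.082)
B=plane(i,f([(540,328),(565,328),(578,328)]),.055)
print(U,M,B)
print('len',np.linalg.norm(U[0]-U[1]),np.linalg.norm(U[3]-U[2]),np.linalg.norm(U[1]-U[2]),np.linalg.norm(M[0]-M[1]))
dx=(U[0]-U[1]+U[3]-U[2]); dy=(U[2]-U[1]+U[3]-U[0]+M[1]-M[0])
ax=np.arctan2(dx[1],dx[0]); ay=np.arctan2(dy[1],dy[0])-np.pi/2; print(ax,ay%(2*np.pi))
a=ax;X=np.array([np.cos(a),np.sin(a)]);Y=np.array([-X[1],X[0]])
e=M.mean(0)[:2]; o=e+.13*X; print('origin',o)
for P in (U,B): print('stackframe',np.c_[(P[:,:2]-o)@X,(P[:,:2]-o)@Y])
k=np.array([.567,.154]);print('knob',(k-o)@X,(k-o)@Y)
# local brightness blob of opener in gap
p=z['p'][200:240,250:275].mean(2); print(np.round(p[::2]).astype(int))
E
```

```text
[[0.56442448 0.28392813 0.105     ]
 [0.52133763 0.03743712 0.105     ]
 [0.35614511 0.06630643 0.105     ]
 [0.40528086 0.31366419 0.105     ]] [[ 0.51291703 -0.01325386  0.082     ]
 [ 0.34870171  0.01638181  0.082     ]] [[0.44540958 0.04596757 0.055     ]
 [0.44503929 0.03119827 0.055     ]
 [0.44484649 0.02351804 0.055     ]]
len 0.2502284872581219 0.2521907602774302 0.16769616747858077 0.16686803794012103
1.3861801565668916 1.3921051435571892
origin [0.45467337 0.12935486]
stackframe [[ 0.1720935  -0.07951119]
 [-0.07811826 -0.08240469]
 [-0.08006379  0.0852802 ]
 [ 0.17211037  0.0823867 ]]
stackframe [[-0.08367082 -0.00620098]
 [-0.09825711 -0.00854816]
 [-0.10584222 -0.00976849]]
knob 0.04484605623833028 -0.10589374820759312
[[ 46  44  44  44  46  43  42  64  99 103  69  45  41  44  46  51  50  52
   49  50  54  59  63  75 100]
 [ 42  43  45  45  46  44  46  73 114  86  42  28  29  29  29  26  26  27
   30  28  30  28  37  58 100]
 [ 44  45  42  45  40  46  49  81 103  68  36  29  29  25  26  23  27  27
   28  24  26  26  31  65 116]
 [ 55  50  45  48  42  42  65 100  95  60 
[... 1043 characters left out ...]
22  22  23  28  26  25  25  26  29  28
   24  47  82  82  62  62  61]
 [ 41  44  55  82  89  59  30  26  23  27  24  27  23  22  27  25  28  29
   31  58 100  82  59  63  62]
 [ 40  44  67  98  75  41  28  26  26  25  21  26  26  25  26  24  25  26
   37  68  95  72  59  60  61]
 [ 40  47  69  96  67  33  24  26  26  26  24  26  26  26  27  27  24  25
   47  88  87  64  60  61  60]
 [ 43  56  83  89  58  31  23  24  24  25  27  30  24  27  27  27  24  28
   63 105  84  61  60  61  62]
 [ 42  62  96  76  43  24  29  23  28  25  25  27  24  27  27  25  23  37
   69  94  69  59  61  62  60]
 [ 44  70  94  65  35  26  25  26  26  26  24  28  28  25  28  29  27  51
   89  84  66  58  61  61  62]]
```

Request:
play_rows:
  commands:
    - {"claw": 1,"delta_pos": [554,-639,0],"roll": -1.075}
    - {"claw": 1,"delta_pos": [554,-639,0],"roll": -1.075}
    - {"claw": 1,"delta_pos": [554,-639,0],"roll": -1.075}
    - {"claw": 1,"delta_pos": [554,-639,0],"roll": -1.075}
    - {"claw": 1,"delta_pos": [554,-639,0],"roll": -1.075}
    - {"claw": 1,"delta_pos": [554,-639,0],"roll": -1.075}
    - {"claw": 1,"delta_pos": [554,-639,0],"roll": -1.075}
    - {"claw": 1,"delta_pos": [554,-639,0],"roll": -1.075}
    - {"claw": 1,"delta_pos": [554,-639,0],"roll": -1.075}
    - {"claw": 1,"delta_pos": [554,-639,0],"roll": -1.075}
    - {"claw": 1,"delta_pos": [554,-639,0],"roll": -1.075}
    - {"claw": 1,"delta_pos": [554,-639,0],"roll": -1.075}
    - {"claw": 1,"delta_pos": [554,-639,0],"roll": -1.075}
    - {"claw": 1,"delta_pos": [554,-639,0],"roll": -1.075}
    - {"claw": 1,"delta_pos": [554,-639,0],"roll": -1.075}
    - {"claw": 1,"delta_pos": [554,-639,0],"roll": -1.075}
    - {"claw": 1,"delta_pos": [554,-639,0],"roll": -1.075}
    - {"claw": 1,"delta_pos": [554,-639,0],"roll": -1.075}
    - {"claw": 1,"delta_pos": [554,-639,0],"roll": -1.075}
    - {"claw": 1,"delta_pos": [554,-639,0],"roll": -1.075}
  newtons: 20

```text
time_s: 2.1
tool_pos: [0.5297, 0.1603, 0.2558]
eef_rot: [-0.0, 0.768, 0.64, -0.001]
force: [0.6, -0.4, -0.3]
grip_width: 0.0001
grasp_force: 0.0
```

```bash
cat >> h.py <<'E'
A=1.389; O=np.array([.4547,.1294]); X=np.array([np.cos(A),np.sin(A)]); Y=np.array([-X[1],X[0]])
def sf(P): P=np.atleast_2d(P); return np.c_[(P[:,:2]-O)@X,(P[:,:2]-O)@Y,P[:,2]]
def wf(S): S=np.atleast_2d(S); return np.c_[O+S[:,:1]*X+S[:,1:2]*Y,S[:,2]]
E
python3 - <<'E'
from h import *
i,p,d=cam('wrist'); save('w1.png',p); np.savez('w1.npz',p=p,d=d)
R,t=rt(i); print('cam',sf(-R.T@t),'axes stack', sf(R[2]+np.r_[O,0]))
C=cloud(i,d); h=cv2.cvtColor(p,cv2.COLOR_RGB2HSV)
red=((h[...,0]<6)|(h[...,0]>174))&(h[...,1]>150)&(h[...,2]>60)
v,u=np.nonzero(red); 
if len(u): print(len(u),u.mean(),v.mean(),sf(np.median(C[v,u],0)))
E
```

```text
cam [[ 0.11677129 -0.0683249   0.37324881]] axes stack [[-2.88565269e-01  9.13157350e-04 -9.57459791e-01]]
439 339.5239179954442 222.75170842824602 [[ 0.04405387 -0.10699872  0.16535636]]
```

View pics/w1.png

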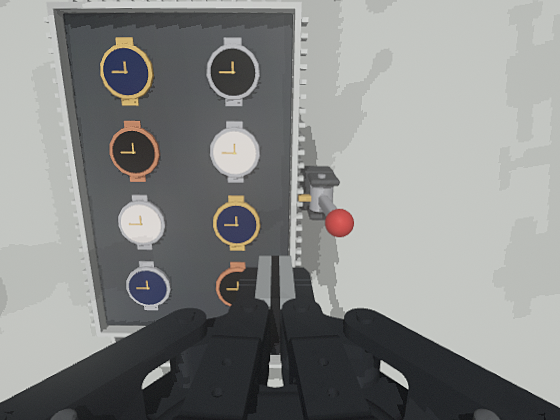

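The wrist view shows the red knob at (340,223), the lever pivot near (320,190), and the closed fingertips at (275,258), on the tray side of the knob.

Request:
play_rows:
  commands:
    - {"claw": 1,"delta_pos": [0,0,45],"roll": 0}
    - {"claw": 1,"delta_pos": [0,0,86],"roll": 0}
    - {"claw": 1,"delta_pos": [0,0,86],"roll": 0}
    - {"claw": 1,"delta_pos": [0,12,86],"roll": 0}
    - {"claw": 1,"delta_pos": [0,22,86],"roll": 0}
    - {"claw": 1,"delta_pos": [0,32,86],"roll": 0}
    - {"claw": 1,"delta_pos": [0,42,86],"roll": 0}
    - {"claw": 1,"delta_pos": [0,52,88],"roll": 0}
    - {"claw": 1,"delta_pos": [0,62,90],"roll": 0}
    - {"claw": 1,"delta_pos": [0,67,98],"roll": 0}
    - {"claw": 1,"delta_pos": [0,72,106],"roll": 0}
    - {"claw": 1,"delta_pos": [0,77,113],"roll": 0}
    - {"claw": 1,"delta_pos": [0,77,113],"roll": 0}

```text
time_s: 3.45
tool_pos: [0.6055, 0.147, 0.1415]
eef_rot: [-0.001, 0.768, 0.64, -0.001]
force: [0.8, 0.1, -0.4]
grip_width: 0.0004
grasp_force: 0.0
```

```bash
python3 - <<'E'
from h import *
s=robot.state(); print(sf(s['tool_pos']),s['tool_pos'][2],s['force'])
i,p,d=cam('wrist'); save('w2.png',p)
C=cloud(i,d); h=cv2.cvtColor(p,cv2.COLOR_RGB2HSV)
red=((h[...,0]<6)|(h[...,0]>174))&(h[...,1]>150)&(h[...,2]>60)
v,u=np.nonzero(red); 
if len(u): print(len(u),u.mean(),v.mean(),sf(np.median(C[v,u],0)))
E
```

```text
[[ 0.04454054 -0.14516634  0.14146143]] 0.1414614321576007 [ 0.81084576  0.13390447 -0.36437317]
750 317.98133333333334 275.8426666666667 [[ 0.04602879 -0.16303014  0.12066205]]
```

Lever is at about 1.25 rad. Next is the tray.

Request:
play_rows:
  commands:
    - {"claw": 1,"delta_pos": [0,0,-40],"roll": 0}
    - {"claw": 1,"delta_pos": [-10,-10,-75],"roll": 0}
    - {"claw": 1,"delta_pos": [-45,-45,-75],"roll": 0}
    - {"claw": 1,"delta_pos": [-80,-80,-75],"roll": 0}
    - {"claw": 1,"delta_pos": [-115,-112,-75],"roll": 0}
    - {"claw": 1,"delta_pos": [-153,-145,-70],"roll": 0}
    - {"claw": 1,"delta_pos": [-153,-145,-70],"roll": 0}
    - {"claw": 1,"delta_pos": [-153,-145,-25],"roll": 0}
    - {"claw": 1,"delta_pos": [-153,-145,10],"roll": 0}
    - {"claw": 1,"delta_pos": [-153,-145,27],"roll": 0}
    - {"claw": 1,"delta_pos": [-153,-145,27],"roll": 0}
    - {"claw": 1,"delta_pos": [-143,-145,27],"roll": 0}
    - {"claw": 1,"delta_pos": [-133,-145,27],"roll": 0}
    - {"claw": 1,"delta_pos": [-123,-145,27],"roll": 0}
    - {"claw": 1,"delta_pos": [-113,-145,27],"roll": 0}
    - {"claw": 1,"delta_pos": [-103,-145,27],"roll": 0}
    - {"claw": 1,"delta_pos": [-93,-145,27],"roll": 0}
    - {"claw": 1,"delta_pos": [-83,-145,27],"roll": 0}
    - {"claw": 1,"delta_pos": [-75,-145,27],"roll": 0}
    - {"claw": 1,"delta_pos": [-69,-145,27],"roll": 0}

```text
time_s: 5.5
tool_pos: [0.4509, 0.1062, 0.1162]
eef_rot: [-0.0, 0.768, 0.64, -0.0]
force: [1.5, -2.5, 1.2]
grip_width: -0.0002
grasp_force: 1.2
```

Request:
play_rows:
  commands:
    - {"claw": 1,"delta_pos": [4,0,0],"roll": 0}
    - {"claw": 1,"delta_pos": [8,0,0],"roll": 0}
    - {"claw": 1,"delta_pos": [11,0,0],"roll": 0}
    - {"claw": 1,"delta_pos": [13,0,0],"roll": 0}
    - {"claw": 1,"delta_pos": [13,0,0],"roll": 0}

```text
time_s: 6.0
tool_pos: [0.4529, 0.1172, 0.1162]
eef_rot: [0.001, 0.768, 0.64, -0.001]
force: [0.6, -7.0, 2.2]
grip_width: -0.0001
grasp_force: 3.5
```

```bash
python3 - <<'E'
from h import *
s=robot.state(); print(sf(s['tool_pos']),s['force'])
i,p,d=cam('top'); save('t2.png',p); q=p[160:270,150:280]; cv2.imwrite('pics/t2c.png',cv2.resize(q[...,::-1],None,fx=5.5,fy=5.4,interpolation=2))
E
```

```text
[[-0.01230437 -0.00046691  0.11621645]] [ 0.62367187 -7.04981539  2.18344773]
```

Request:
play_rows:
  commands:
    - {"claw": 1,"delta_pos": [3,0,0],"roll": 0}
    - {"claw": 1,"delta_pos": [3,0,0],"roll": 0}
    - {"claw": 1,"delta_pos": [3,0,0],"roll": 0}

```text
time_s: 6.35
tool_pos: [0.453, 0.1175, 0.1162]
eef_rot: [0.003, 0.768, 0.641, -0.004]
force: [-4.4, -18.4, 6.3]
grip_width: 0.0002
grasp_force: 9.4
```

Force rises with no motion, so the tray is at its stop. I'll back off and look into the gap.

Request:
play_rows:
  commands:
    - {"claw": 1,"delta_pos": [-15,0,0],"roll": 0}
    - {"claw": 1,"delta_pos": [-30,0,-10],"roll": 0}
    - {"claw": 1,"delta_pos": [-55,0,-50],"roll": 0}
    - {"claw": 0.5,"delta_pos": [-75,0,-90],"roll": 0}
    - {"claw": 0.5,"delta_pos": [-80,0,-104],"roll": 0}
    - {"claw": 0.5,"delta_pos": [-80,0,-104],"roll": 0}
    - {"claw": 0.5,"delta_pos": [-80,0,-104],"roll": 0}

```text
time_s: 7.05
tool_pos: [0.4387, 0.0429, 0.219]
eef_rot: [-0.001, 0.768, 0.64, -0.0]
force: [0.2, 0.8, -0.7]
grip_width: 0.0428
grasp_force: 0.0
```

```bash
python3 - <<'E'
from h import *
s=robot.state(); print(sf(s['tool_pos']),s['force'],s['grip_width'])
i,p,d=cam('wrist'); save('w3.png',p); np.savez('w3.npz',p=p,d=d,i=np.array(i,dtype=object))
E
```

```text
[[-8.79384041e-02  6.20499210e-05  2.18998534e-01]] [ 0.21947983  0.77797867 -0.65581769] 0.042836410219436016
```

View pics/w3.png

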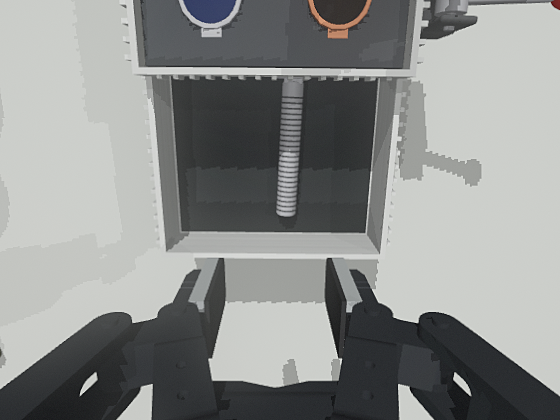

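The gap is open. The opener handle runs from its butt at (286,214) up to (292,80), where it goes under the tray. The near wall's inner rim is at row ~236 and the tray wall at row ~72.

```bash
python3 - <<'E'
from h import *
z=np.load('w3.npz',allow_pickle=True); i=z['i'].item(); p,d=z['p'],z['d']; C=cloud(i,d)
for v in (90,110,130,150,170,190,205,210,214,218):
    g=p[v,260:325].mean(1); k=np.nonzero(g>75)[0]+260
    if len(k)<3: print(v,'none',g.max()); continue
    a,b=k[0],k[-1]; print(v,a,b,sf(C[v,(a+b)//2]).round(4),sf(plane(i,[(a,v),(b,v)],.048)).round(4)[:,:2].tolist())
print('floor',[sf(C[r,c]).round(4).tolist() for r,c in((150,220),(220,250),(150,350))])
print('rimwall',[sf(C[r,c]).round(4).tolist() for r,c in((240,220),(244,330),(252,270),(74,200),(74,360))])
print('rim corners mid outer',sf(plane(i,[(166,252),(381,257)],.082)).round(4).tolist(),'tray edge',sf(plane(i,[(134,70),(415,72)],.105)).round(4).tolist())
E
```

```text
90 282 302 [[-0.01   -0.0123  0.0562]] [[-0.0098, -0.0051], [-0.0098, -0.0202]]
110 281 301 [[-0.0242 -0.0118  0.0553]] [[-0.0245, -0.0044], [-0.0245, -0.0197]]
130 281 293 [[-0.0388 -0.0089  0.056 ]] [[-0.0395, -0.0045], [-0.0395, -0.0138]]
150 282 298 [[-0.054  -0.0113  0.055 ]] [[-0.055, -0.0053], [-0.055, -0.0179]]
170 279 297 [[-0.0695 -0.0099  0.0553]] [[-0.0709, -0.003], [-0.0709, -0.0174]]
190 278 296 [[-0.0857 -0.0093  0.0546]] [[-0.0874, -0.0022], [-0.0874, -0.0169]]
205 276 295 [[-0.0976 -0.0078  0.0564]] [[-0.1001, -0.0006], [-0.1001, -0.0162]]
210 276 294 [[-0.102  -0.0078  0.0558]] [[-0.1044, -0.0006], [-0.1044, -0.0155]]
214 277 294 [[-0.1053 -0.0079  0.0558]] [[-0.1078, -0.0015], [-0.1078, -0.0155]]
218 none 70.33333333333333
floor [[[-0.0559, 0.0445, 0.0412]], [[-0.1154, 0.0215, 0.0411]], [[-0.0559, -0.0603, 0.0408]]]
rimwall [[[-0.1282, 0.0457, 0.0548]], [[-0.1291, -0.0444, 0.0612]], [[-0.1286, 0.004, 0.0782]], [[-0.0016, 0.045, 0.1048]], [[-0.0016, -0.0509, 0.1042]]]
rim corners mid outer [[-0.1271, 0.0826, 0.082], [-0.1312, -0.0802, 0.082]] tray edge [[0.0009, 0.0844, 0.105], [-0.0004, -0.0837, 0.105]]
```

Request:
play_rows:
  commands:
    - {"claw": 0.5,"delta_pos": [3,9.5,30],"roll": 0.04}
    - {"claw": 0.5,"delta_pos": [3,9.5,75],"roll": 0.04}
    - {"claw": 0.5,"delta_pos": [3,9.5,115],"roll": 0.04}
    - {"claw": 0.5,"delta_pos": [3,9.5,138],"roll": 0.04}
    - {"claw": 0.5,"delta_pos": [3,9.5,148],"roll": 0.04}
    - {"claw": 0.5,"delta_pos": [3,9.5,151],"roll": 0.04}
    - {"claw": 0.5,"delta_pos": [3,9.5,151],"roll": 0.04}

```text
time_s: 7.8
tool_pos: [0.4493, 0.044, 0.0693]
eef_rot: [-0.0, 0.781, 0.625, -0.0]
force: [0.4, -0.2, 0.4]
grip_width: 0.0429
grasp_force: 0.0
```

Request:
play_rows:
  commands:
    - {"claw": 0.7,"delta_pos": [0,0,0],"roll": 0}
    - {"claw": 0.8,"delta_pos": [0,0,0],"roll": 0}
    - {"claw": 1,"delta_pos": [0,0,0],"roll": 0}
    - {"claw": 1,"delta_pos": [0,0,0],"roll": 0}
    - {"claw": 1,"delta_pos": [0,0,0],"roll": 0}
    - {"claw": 1,"delta_pos": [0,0,0],"roll": 0}
  newtons: 20

```text
time_s: 8.4
tool_pos: [0.4503, 0.0437, 0.0708]
eef_rot: [0.001, 0.781, 0.625, 0.001]
force: [-0.7, 0.2, 6.9]
grip_width: 0.0148
grasp_force: 20.7
```

Request:
play_rows:
  commands:
    - {"claw": 1,"delta_pos": [0,0,-4],"roll": 0}
    - {"claw": 1,"delta_pos": [0,0,-8],"roll": 0}
    - {"claw": 1,"delta_pos": [0,0,-12],"roll": 0}
    - {"claw": 1,"delta_pos": [0,0,-16],"roll": 0}
    - {"claw": 1,"delta_pos": [0,0,-16],"roll": 0}

```text
time_s: 8.9
tool_pos: [0.4495, 0.0437, 0.0859]
eef_rot: [0.0, 0.781, 0.625, 0.0]
force: [-0.2, 0.2, -1.0]
grip_width: 0.0147
grasp_force: 19.9
```

```bash
cat >> h.py <<'E'
def opener(name):
    s=robot.state(); print('tcp',sf(s['tool_pos']).round(4),'F',np.round(s['force'],1),'w',round(s['grip_width'],4),'g',round(s['grasp_force'],1))
    i,p,d=cam('wrist'); save(name,p); C=cloud(i,d); S=sf(C.reshape(-1,3)).reshape(420,560,3)
    m=(abs(S[...,1]+.01)<.03)&(S[...,0]>-.2)&(S[...,0]<-.004)&(S[...,2]>.05)&(d>0.14)
    for x in np.arange(-.15,0,.012):
        k=m&(abs(S[...,0]-x)<.002)
        if k.sum()>5: print('x',round(x,3),'n',k.sum(),'ztop',np.percentile(S[k][:,2],90).round(4),'y',np.median(S[k][:,1]).round(4))
E
python3 -c "
from h import *
opener('w4.png')"
```

```text
tcp [[-0.0852 -0.0104  0.0859]] F [-0.2  0.2 -1. ] w 0.0147 g 19.9
x -0.126 n 581 ztop 0.0762 y -0.0065
x -0.102 n 301 ztop 0.0714 y -0.0098
x -0.09 n 345 ztop 0.0716 y -0.0103
x -0.078 n 695 ztop 0.0757 y -0.0104
x -0.066 n 375 ztop 0.0707 y -0.011
x -0.054 n 298 ztop 0.0696 y -0.0117
x -0.042 n 62 ztop 0.0659 y -0.006
x -0.03 n 9 ztop 0.0623 y -0.0044
```

Request:
play_rows:
  commands:
    - {"claw": 1,"delta_pos": [0,0,-3],"roll": 0}
    - {"claw": 1,"delta_pos": [0,0,-6],"roll": 0}
    - {"claw": 1,"delta_pos": [0,0,-9],"roll": 0}
    - {"claw": 1,"delta_pos": [0,0,-12],"roll": 0}
    - {"claw": 1,"delta_pos": [0,0,-15],"roll": 0}
    - {"claw": 1,"delta_pos": [0,0,-18],"roll": 0}

```text
time_s: 9.55
tool_pos: [0.4492, 0.0437, 0.1036]
eef_rot: [-0.0, 0.781, 0.625, -0.0]
force: [0.6, 0.0, -1.3]
grip_width: 0.0147
grasp_force: 19.8
```

```bash
python3 -c "
from h import *
opener('w5.png')"
```

```text
tcp [[-0.0852 -0.01    0.1036]] F [ 0.6  0.  -1.3] w 0.0147 g 19.8
x -0.126 n 493 ztop 0.0808 y -0.0061
x -0.102 n 301 ztop 0.0896 y -0.0094
x -0.09 n 356 ztop 0.0894 y -0.0096
x -0.078 n 700 ztop 0.0931 y -0.0105
x -0.066 n 370 ztop 0.0873 y -0.0108
x -0.054 n 395 ztop 0.0864 y -0.0113
x -0.042 n 154 ztop 0.0835 y -0.016
x -0.03 n 47 ztop 0.0799 y -0.0188
x -0.018 n 8 ztop 0.0765 y -0.0205
```

View pics/w5.png

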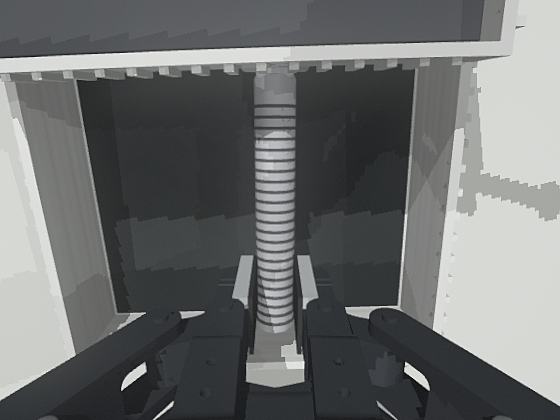

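The opener is held between the pads, its butt at about (276,330) and its bar going under the tray at (274,75). The tilt is only a few degrees and the contact force is small.

Request:
play_rows:
  commands:
    - {"claw": 1,"delta_pos": [0,0,-2],"roll": 0}
    - {"claw": 1,"delta_pos": [0,0,-4],"roll": 0}
    - {"claw": 1,"delta_pos": [0,0,-6],"roll": 0}
    - {"claw": 1,"delta_pos": [0,0,-8],"roll": 0}
    - {"claw": 1,"delta_pos": [0,0,-8],"roll": 0}

```text
time_s: 10.1
tool_pos: [0.4494, 0.0437, 0.1117]
eef_rot: [0.0, 0.781, 0.625, 0.0]
force: [-0.4, -0.7, -1.0]
grip_width: 0.0149
grasp_force: 19.5
```

Request:
play_rows:
  commands:
    - {"claw": 1,"delta_pos": [0,0,-2],"roll": 0}
    - {"claw": 1,"delta_pos": [0,0,-4],"roll": 0}
    - {"claw": 1,"delta_pos": [0,0,-6],"roll": 0}
    - {"claw": 1,"delta_pos": [0,0,-6],"roll": 0}

```text
time_s: 10.5
tool_pos: [0.4494, 0.0437, 0.1177]
eef_rot: [0.0, 0.781, 0.625, 0.0]
force: [-0.1, -0.2, -2.0]
grip_width: 0.0148
grasp_force: 19.5
```

```bash
python3 -c "
from h import *
opener('w6.png')"
```

```text
tcp [[-0.0852 -0.0103  0.1177]] F [-0.1 -0.2 -2. ] w 0.0148 g 19.5
x -0.126 n 121 ztop 0.082 y -0.0058
x -0.102 n 355 ztop 0.1059 y -0.0097
x -0.09 n 375 ztop 0.1037 y -0.0102
x -0.078 n 730 ztop 0.1072 y -0.0104
x -0.066 n 398 ztop 0.0977 y -0.0111
x -0.054 n 393 ztop 0.0949 y -0.0116
x -0.042 n 392 ztop 0.0921 y -0.012
x -0.03 n 401 ztop 0.0895 y -0.0126
x -0.018 n 410 ztop 0.0868 y -0.0127
x -0.006 n 652 ztop 0.0833 y -0.014
```

Step 3's geometry holds: tilt 13°, butt axis at about 98 mm, head at about 54 mm. Now I'll draw the opener out along its own axis.

Request:
play_rows:
  commands:
    - {"claw": 1,"delta_pos": [0,0,2],"roll": 0}
    - {"claw": 1,"delta_pos": [-5,0,1],"roll": 0}
    - {"claw": 1,"delta_pos": [-11,0,-0.5],"roll": 0}
    - {"claw": 1,"delta_pos": [-17,0,-2],"roll": 0}
    - {"claw": 1,"delta_pos": [-23,0,-3.5],"roll": 0}
    - {"claw": 1,"delta_pos": [-29,0,-5],"roll": 0}
    - {"claw": 1,"delta_pos": [-35,0,-6.5],"roll": 0}
    - {"claw": 1,"delta_pos": [-40,0,-7.5],"roll": 0}
    - {"claw": 1,"delta_pos": [-40,0,-7.5],"roll": 0}

```text
time_s: 11.45
tool_pos: [0.4405, 0.0041, 0.125]
eef_rot: [0.0, 0.781, 0.624, 0.0]
force: [0.3, -0.3, -0.8]
grip_width: 0.0146
grasp_force: 19.6
```

```bash
python3 -c "
from h import *
opener('w7.png')"
```

```text
tcp [[-0.1258 -0.0087  0.125 ]] F [ 0.3 -0.3 -0.8] w 0.0146 g 19.6
x -0.15 n 26 ztop 0.1123 y -0.0105
x -0.138 n 356 ztop 0.1124 y -0.0082
x -0.126 n 558 ztop 0.1096 y -0.0052
x -0.114 n 650 ztop 0.1123 y -0.0061
x -0.102 n 388 ztop 0.1041 y -0.0096
x -0.09 n 389 ztop 0.1014 y -0.0102
x -0.078 n 394 ztop 0.0989 y -0.0104
x -0.066 n 402 ztop 0.0961 y -0.0111
x -0.054 n 410 ztop 0.0932 y -0.0117
x -0.042 n 833 ztop 0.0913 y -0.0095
x -0.03 n 690 ztop 0.0887 y -0.0131
x -0.018 n 356 ztop 0.0845 y -0.0128
```

Request:
play_rows:
  commands:
    - {"claw": 1,"delta_pos": [-6,0,0],"roll": 0}
    - {"claw": 1,"delta_pos": [-13,0,-1],"roll": 0}
    - {"claw": 1,"delta_pos": [-20,0,-2.5],"roll": 0}
    - {"claw": 1,"delta_pos": [-27,0,-4],"roll": 0}
    - {"claw": 1,"delta_pos": [-34,0,-6],"roll": 0}
    - {"claw": 1,"delta_pos": [-41,0,-8],"roll": 0}
    - {"claw": 1,"delta_pos": [-48,0,-9.5],"roll": 0}
    - {"claw": 1,"delta_pos": [-55,0,-11],"roll": 0}
    - {"claw": 1,"delta_pos": [-62,0,-12.5],"roll": 0}
    - {"claw": 1,"delta_pos": [-68,0,-14],"roll": 0}
    - {"claw": 1,"delta_pos": [-68,0,-14],"roll": 0}

```text
time_s: 12.6
tool_pos: [0.4256, -0.0623, 0.1391]
eef_rot: [0.0, 0.781, 0.624, 0.0]
force: [0.6, -1.3, -1.6]
grip_width: 0.015
grasp_force: 19.6
```

```bash
python3 -c "
from h import *
opener('w8.png')"
```

```text
tcp [[-0.1938 -0.006   0.1391]] F [ 0.6 -1.3 -1.6] w 0.015 g 19.6
x -0.15 n 399 ztop 0.1136 y -0.0079
x -0.138 n 395 ztop 0.1111 y -0.0084
x -0.126 n 404 ztop 0.1085 y -0.0088
x -0.114 n 691 ztop 0.1051 y -0.0095
x -0.102 n 697 ztop 0.1035 y -0.0099
x -0.09 n 386 ztop 0.0994 y -0.0104
```

View pics/w8.png

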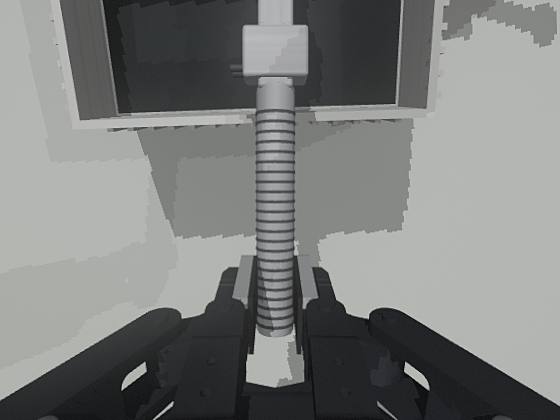

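The opener is drawn out over the near wall. The first jaw is at (275,50), and the head is computed to be about 20 mm short of the tray wall. Next is a straight lift.

Request:
play_rows:
  commands:
    - {"claw": 1,"delta_pos": [-2,0,-6],"roll": 0}
    - {"claw": 1,"delta_pos": [-4,0,-14],"roll": 0}
    - {"claw": 1,"delta_pos": [-5,0,-24],"roll": 0}
    - {"claw": 1,"delta_pos": [-5,0,-36],"roll": 0}
    - {"claw": 1,"delta_pos": [-5,0,-50],"roll": 0}
    - {"claw": 1,"delta_pos": [-5,0,-66],"roll": 0}
    - {"claw": 1,"delta_pos": [-5,0,-84],"roll": 0}
    - {"claw": 1,"delta_pos": [-5,0,-102],"roll": 0}
    - {"claw": 1,"delta_pos": [-5,0,-120],"roll": 0}
    - {"claw": 1,"delta_pos": [-5,0,-138],"roll": 0}
    - {"claw": 1,"delta_pos": [-5,0,-156],"roll": 0}
    - {"claw": 1,"delta_pos": [-5,0,-174],"roll": 0}
    - {"claw": 1,"delta_pos": [-5,0,-190],"roll": 0}
    - {"claw": 1,"delta_pos": [-5,0,-204],"roll": 0}
    - {"claw": 1,"delta_pos": [-5,0,-214],"roll": 0}
    - {"claw": 1,"delta_pos": [-5,0,-220],"roll": 0}
    - {"claw": 1,"delta_pos": [-5,0,-220],"roll": 0}

```text
time_s: 14.35
tool_pos: [0.4246, -0.0666, 0.3596]
eef_rot: [0.0, 0.781, 0.625, 0.0]
force: [0.8, -0.3, -2.1]
grip_width: 0.0148
grasp_force: 19.6
```

Request:
play_rows:
  commands:
    - {"claw": 1,"delta_pos": [0,0,0],"roll": 0}
    - {"claw": 1,"delta_pos": [0,0,0],"roll": 0}
    - {"claw": 1,"delta_pos": [0,0,0],"roll": 0}
    - {"claw": 1,"delta_pos": [0,0,0],"roll": 0}
    - {"claw": 1,"delta_pos": [0,0,0],"roll": 0}
    - {"claw": 1,"delta_pos": [0,0,0],"roll": 0}
    - {"claw": 1,"delta_pos": [0,0,0],"roll": 0}
    - {"claw": 1,"delta_pos": [0,0,0],"roll": 0}
  newtons: 40

```text
time_s: 15.15
tool_pos: [0.4244, -0.0665, 0.3588]
eef_rot: [0.0, 0.781, 0.625, 0.0]
force: [0.6, 0.4, -0.8]
grip_width: 0.0137
grasp_force: 40.7
```

```bash
python3 -c "
from h import *
opener('w9.png')
i,p,d=cam('side'); q=p[90:250,180:340]; cv2.imwrite('pics/s9.png',cv2.resize(q[...,::-1],None,fx=3.7,fy=3.7,interpolation=2))"
```

```text
tcp [[-0.1982 -0.0057  0.3588]] F [ 0.6  0.4 -0.8] w 0.0137 g 40.7
x -0.15 n 397 ztop 0.3328 y -0.0074
x -0.138 n 401 ztop 0.3302 y -0.0082
x -0.126 n 413 ztop 0.3274 y -0.0087
x -0.114 n 844 ztop 0.3254 y -0.0065
x -0.102 n 662 ztop 0.3227 y -0.0097
x -0.09 n 311 ztop 0.3188 y -0.0098
```

View pics/s9.png

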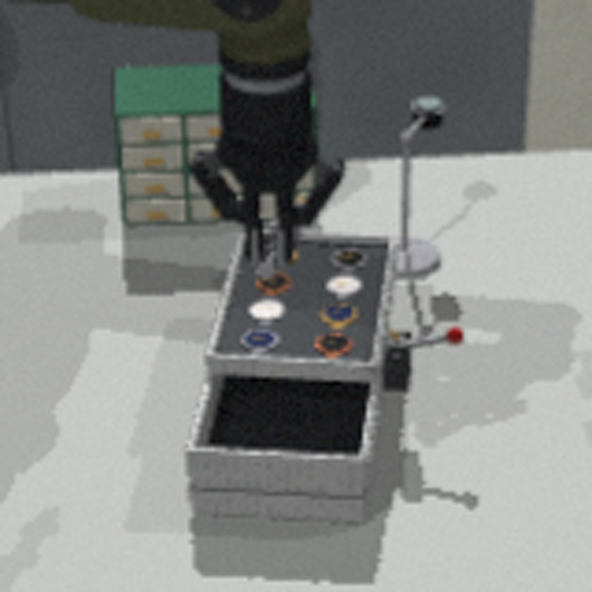

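View pics/w9.png

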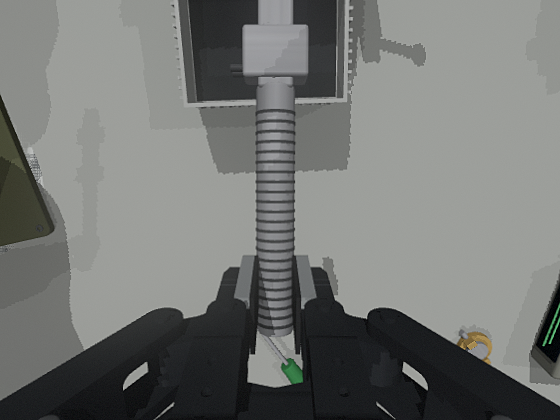

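The side view shows the tray back, the lever flipped out (knob at (455,335)) and the gripper high above the stack. The wrist view shows the opener held firmly, with its butt at (276,332) and its first jaw at (275,50), well clear of the stack.

```bash
python3 -c "
from plant import robot
print(robot.finish_job())"
```

```text
the job is handed in; nothing more can be done
None
```

I handed the job in with every step done: the lever is flipped to about 1.25 rad, the upper tray is at its stop, and the opener is held still at about 0.3 m, clear of the stack. The hand-in returned no verdict.

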